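Pet bowl under the tap

TASK

Get the pet's water bowl ready for filling (the water is still off under the worktop): slide the blue bowl along the worktop, without lifting or tipping it, until it stands centred on the round steel drain plate under the spout, wholly on the plate with steel showing all round. Only then turn the tap's wheel clockwise until the orange pointer on its rim meets the blue mark on the far side of the collar. Leave everything else where it stands, and let go of everything.

Things in the scene. Friction and masses are not known exactly. Their poses are not given: they have to be found in the camera images.
- bowl_center (a point): loose blue ceramic pet bowl, round, open at the top, near-straight walls: 144 mm across at the foot, 140 mm at the rim, 52 mm tall, 6 mm wall, 0.45 to 0.9 kg. This point is on its axis, half-way up (26 mm above the worktop). Too wide to grip across; it slides on the worktop, and stops when the push stops
- drain_center (a point): centre of the round steel drain plate, 184 mm across, let in flush with the worktop (nothing to climb), at worktop height. Its x axis points horizontally to the foot of the fixed steel swan-neck spout: the 38 mm thick column (60 mm foot) stands 180 mm from this centre along that axis, and the 26 mm thick outlet hangs 35 mm from this centre along it, 178 mm above the worktop; the neck between them rises to 295 mm, so keep the gripper and wrist clear of it
- tap_wheel (a joint): angle of the tap's wheel in rad; it grows as the wheel turns clockwise seen from above. Stops at -0.05 and 2.6. Shut between 0 and 0.5 (row of grey ticks); pointer exactly at the blue (cold) mark at 1.4; at the red (hot) mark at 2.5. About 0.08 N m of friction; it stays where it is left
- wheel_grip (a point): on the upright axis of the tap's wheel, 86 mm above the worktop, the height at which to pinch its black grip bar: 14 mm wide, 56 mm long, from 60 to 98 mm above the worktop, on top of a steel wheel 72 mm across. The bar's long direction runs through the axis and the pointer (an orange line on its top shows the pointer's end). Under the wheel a fixed white collar, 120 mm across, top at 46 mm, carries the marks. This frame turns with the wheel
- pointer_tip (a point): tip of the small orange pointer on the wheel's rim, 47 mm from the wheel's axis, 53 mm above the worktop
- blue_mark (a point): centre of the 9 mm wide blue mark at the rim of the fixed white collar, 54.5 mm from the wheel's axis, 47 mm above the worktop, on the side away from the robot
- soap_pump: fixed steel soap pump, 52 mm foot, 30 mm body, 100 mm tall, nozzle reaching 60 mm along its -x; not part of the job. Tap and pump may change sides of the spout. Origin at the centre of its foot
- mug_mid (a point): loose terracotta mug, 76 mm across, 90 mm tall, with a side handle; this point is its centre, half-way up; to be left alone
- soap_mid (a point): loose bar of pale green soap, 55 x 82 x 26 mm, lying flat; this point is its centre, half-way up; to be left alone
- wine_left_mid (a point): loose green wine bottle, 74 mm across, 290 mm tall, upright; this point is its centre, half-way up; to be left alone
- wine_right_mid (a point): loose amber wine bottle, 74 mm across, 290 mm tall, upright; this point is its centre, half-way up; to be left alone
- tub_mid (a point): loose white tub with a green label and blue lid, 90 mm across, 120 mm tall, upright; this point is its centre, half-way up; to be left alone
- brush_grip (a point): loose wooden-handled brush lying flat; this point is on its handle; to be left alone
Things that resemble listed ones, but are neither listed nor needed, are in the scene too. What is shaped like the part that bears tap_wheel but pink is not meant. There is more than one size of the part that bears bowl_center; the job needs the smaller.

How it is judged:
By the outcome, as a careful person would: the job done as asked, in the order asked, and still so for the second after the job is handed in, with the robot touching nothing.
It also fails if it takes over 72 s, if anything falls off the work surface, if the arm or the gripper's body presses on something with over 40 N, if the wrist force passes 120 N, or if a joint passes its speed limit or range.

ROBOT

A 6-joint arm with a two-finger parallel gripper is mounted at the origin on the work surface. World frame = base frame: x ahead of the robot, y to its left, z up, the work surface at z = 0. Lengths are in m, angles in rad, forces in N, time in s.
With the tool pointing down it reaches from about 0.375 to 0.925 m from the base axis. Payload 5.7 kg.
Tool frame: the origin (TCP) lies on the centre line of the jaws, within the pads' length; the fingertips stand 19 mm ahead of it and the grasp point (between the pads) is the TCP; z points along the fingers, y is the line along which they close (so a half turn about z gives the same grasp; the last joint's range is limited). The gripper opens to 85 mm and grips with 20 to 120 N. Pads are 22 mm wide; open, the fingers measure 114 mm over their backs; the gripper's body (76 mm by 85 mm) begins 54 mm behind the grasp point. The pads swing forward as they close: fully open they stand 13 mm farther back than shut.
Start: joints at [1.109, 0.359, 1.51, -0, 1.272, -0.115], TCP at [0.204, 0.564, 0.25] pointing down, gripper open.
Joint ranges: [-2.97, 2.97], [-1.01, 2.36], [0.21, 2.38], [-0.96, 4.11], [0.2, 2.71], [-2.98, 2.98]. Speed limits (rad/s): [2.39, 2.39, 3.14, 3.14, 3.14, 3.14].

INTERFACE

Orientations are given as a unit quaternion [x, y, z, w].
In Python, from rig import bot, vision, sign_off gives the robot as it stands.
- The arm moves only by the shell command python3 -m jog 'ROWS' [OPENING]. ROWS is JSON, a list of rows, each a list of 6 numbers: the shift along the tool's x, y, z scaled (see below), then the turn, a rotation vector about the tool's x, y, z scaled (see below). In form: [[dx, dy, dz, ax, ay, az], ...]. A call has 1 to 20 rows; each row shifts and turns the commanded pose from where the row before left it, along the tool's axes as they then stand; what a row does not reach is not made up. The controller multiplies each number of a shift by 0.05 m and each number of a turn by pi/2 rad. A row lasts 1/10 s, in which the tool goes at most 50 mm and 8.59 degrees, less where a joint would pass 70% of its speed; a pose out of reach is approached as far as the arm can. A call with a number of a shift or a turn outside -1 to 1 is refused whole. A call with a gripper value outside its range is refused whole. OPENING is the finger opening in mm, from 0 to 85.4, set as the call begins (- or left out, the last holds). The fingers move at their own pace and stop on an object; the grip force is fixed at half the most. Time passes only in rows, so rows that do not move let the fingers close. It gives the time, the measured TCP pose, the force, the opening and the grip force at its end, in the units of the state.
- bot.sense(): the state, without advancing time (a new reading comes with each control period).
- vision.camera(name): name is "side" or "top" or "wrist"; returns the picture (420x560x3 uint8, red, green, blue); there is no depth.
- vision.get_calibration(name): a dict with "fx", "fy", "cx", "cy" (pixels), "k1" (the pictures are not rectified: a ray, as slopes to the right and down, at radius r is drawn at 1 + k1 r^2 times it, then the intrinsics apply), "R" (3x3) and "t" (3): a world point X has camera coordinates R X + t; the wrist camera has in their place "hand_eye" (4x4, takes a point from camera to tool coordinates, whose origin is the TCP and whose axes are the flange's). Camera axes: x right, y down, z forward; pixel columns grow to the right and rows downward; lengths in m; the calibration is good to about 2 mm. A picture is of the moment at which its call begins: read the wrist's pose just before it. get_calibration takes no time and is no camera call.
- sign_off(): hands the job in; it is judged then, once.
The state is a dict: "time": time; "joint_positions": joint angles; "qd": joint speeds; "joint_torque": joint torques, N m; "eef_pos": TCP position; "eef_rot": TCP orientation; "force": force on the tool from outside, world axes, zero at the start; "ft_torque": the same for the moment, N m; "grip_width": opening from 0.0 (shut) to 1.0 (fully open); "grasp_force": force on a finger pad.
Only numpy, scipy, OpenCV 4.12 (cv2) and the standard library are available. Lean on these libraries where they do the work, as an engineer would, in place of code of your own. Each camera call takes 0.05 s, during which the arm holds its last target. There are 200 camera calls.

## Working session

There is one attempt and no reset: what is moved stays moved. The work goes in short steps, Python scripts to look and compute and a shell command to move; the robot and the scene stay as the last step left them, time stands still between calls to the robot, and variables do not carry over. Pictures are saved under pics/ and viewed, at most 10 in all, crops included, and the job is handed in when it is done.

```bash
mkdir -p pics; ls; python3 - <<'E'
from rig import bot,vision
import cv2
s=bot.sense();print(s)
for n in("top","side"):
    c=vision.get_calibration(n);print(n,c)
    cv2.imwrite(f"pics/{n}0.png",vision.camera(n)[:,:,::-1])
print(vision.get_calibration("wrist"))
E
```

```text
pics
{'time': 0.0, 'joint_positions': array([ 1.10892471e+00,  3.59498056e-01,  1.51147267e+00, -1.62741772e-05,
        1.27249557e+00, -1.15141135e-01]), 'qd': array([ 0.00042991,  0.0018209 , -0.00045365,  0.00137893,  0.00276988,
        0.00124119]), 'joint_torque': array([-1.35724131e-03, -5.27611685e+01, -2.78620201e+01, -4.25143526e-04,
        1.32063503e-02, -6.75344026e-06]), 'eef_pos': array([0.20363141, 0.56367968, 0.24944238]), 'eef_rot': array([ 1.72495676e-01,  9.85009829e-01, -9.00310924e-04, -2.59089764e-04]), 'force': array([0.79851336, 0.52063734, 0.10546812]), 'ft_torque': array([-0.0138617 ,  0.02588864, -0.03350333]), 'grasp_force': 0.0, 'grip_width': 1.003297067960683}
top {'fx': 443.00853638911025, 'fy': 443.00853638911025, 'cx': 278.63711864020144, 'cy': 216.82657653588984, 'k1': 0.030937189589748077, 'R': array([[-0.01379975, -0.99976156, -0.016923  ],
       [-0.99770905,  0.01488847, -0.06599238],
       [ 0.06622861,  0.01597355, -0.99767661]]), 't': array([0.00714907, 0.55716383, 1.4264611 ])}
side {'fx': 484.17912807969, 'fy': 484.17912807969, 'cx': 287.08395277169944, 'cy': 210.8156112462656, 'k1': 0.03902368970801588, 'R': array([[ 0.96260728, -0.27085338, -0.00506593],
       [-0.13954778, -0.47974817, -0.86623791],
       [ 0.2321931 ,  0.83455386, -0.49960607]]), 't': array([-0.53287666,  0.1661627 ,  1.34621565])}
{'fx': 325.3952747772394, 'fy': 325.3952747772394, 'cx': 276.48868805856307, 'cy': 210.49328461415413, 'k1': -0.01817854375575134, 'hand_eye': array([[ 1.63673709e-04, -9.54270132e-01, -2.98945629e-01,
         7.67522498e-02],
       [ 9.99999927e-01,  5.28604249e-05,  3.78766441e-04,
        -6.61150049e-05],
       [-3.45643108e-04, -2.98945669e-01,  9.54270070e-01,
        -1.24384328e-01],
       [ 0.00000000e+00,  0.00000000e+00,  0.00000000e+00,
         1.00000000e+00]])}
```

View pics/top0.png

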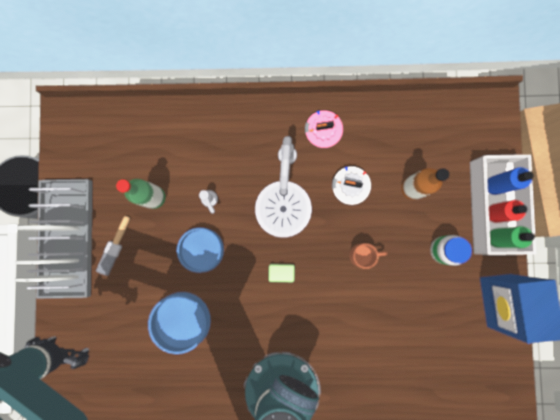

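View pics/side0.png

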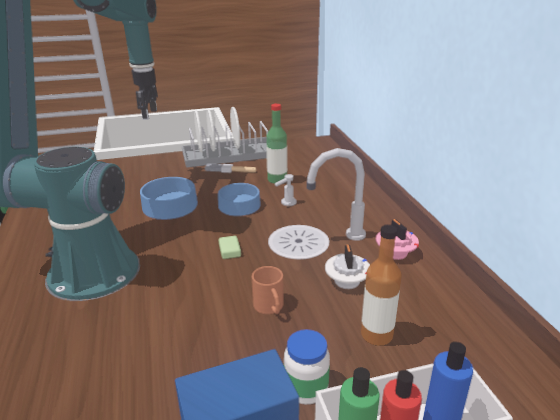

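Candidates, in top-view pixels:
- **Bowl:** the small blue bowl is at (200,250) and the big one at (179,323). I choose the small one.
- **Tap:** the white-collared tap is at (352,185) and the pink decoy at (324,129). I choose the white one.
- **Others:** the drain is at (283,208), the soap at (282,273), the mug at (366,256) and the pump at (208,199).

The side view agrees: small bowl (239,199), drain (299,241), white tap (348,268).

```bash
cat >h.py <<'E'
import numpy as np,cv2
from scipy.optimize import least_squares
from scipy.spatial.transform import Rotation as Ro
from rig import bot,vision
def cam(n):
    c=dict(vision.get_calibration(n))
    if n=="wrist":
        s=bot.sense();T=np.eye(4);T[:3,:3]=Ro.from_quat(s["eef_rot"]).as_matrix();T[:3,3]=s["eef_pos"]
        M=np.linalg.inv(T@np.array(c["hand_eye"]));c["R"]=M[:3,:3];c["t"]=M[:3,3]
    return c,vision.camera(n)
def plane(c,px,z):
    px=np.asarray(px,float).reshape(-1,2);d=(px-[c["cx"],c["cy"]])/[c["fx"],c["fy"]]
    u=d.copy()
    for _ in range(8):u=d/(1+c["k1"]*(u**2).sum(1,keepdims=True))
    r=np.c_[u,np.ones(len(u))]@c["R"];o=-c["R"].T@c["t"]
    return (o+r*((z-o[2])/r[:,2:]))[:,:2]
def project(c,X):
    p=np.atleast_2d(X)@c["R"].T+c["t"];u=p[:,:2]/p[:,2:]
    u=u*(1+c["k1"]*(u**2).sum(1,keepdims=True));return u*[c["fx"],c["fy"]]+[c["cx"],c["cy"]]
def mask(im,lo,hi):
    return cv2.inRange(cv2.cvtColor(im,cv2.COLOR_RGB2HSV),np.array(lo),np.array(hi))
def contour(m,near):
    cs,_=cv2.findContours(m,cv2.RETR_EXTERNAL,cv2.CHAIN_APPROX_NONE)
    cs=[k for k in cs if cv2.contourArea(k)>40]
    k=min(cs,key=lambda k:-cv2.pointPolygonTest(k,tuple(map(float,near)),True))
    return k.reshape(-1,2)
def fit(obs,circ):   # obs: [(cam,contour)], circ: [(z,r)] solid of stacked circles
    P=[np.stack([plane(c,k,z) for z,_ in circ]) for c,k in obs]
    f=lambda q:np.concatenate([np.min([np.hypot(*(p[i]-q).T)-r for i,(z,r) in enumerate(circ)],0) for p in P])
    s=least_squares(f,P[0][0].mean(0),loss="soft_l1",f_scale=.002)
    return s.x,np.sqrt(np.median(f(s.x)**2))
BLUE=((100,90,60),(118,255,255));GREY=((0,0,150),(179,50,255))
def bowl(v):return fit([(c,contour(mask(im,*BLUE),n)) for c,im,n in v],[(0,.072),(.052,.07)])
def drain(v):return fit([(c,contour(mask(im,*GREY),n)) for c,im,n in v],[(0,.092)])
E
python3 - <<'E'
from h import *
ct,it=cam("top");cs,is_=cam("side")
T=lambda n:(ct,it,n);S=lambda n:(cs,is_,n)
print("bowl",bowl([T((200,250))]),bowl([S((239,199))]),bowl([T((200,250)),S((239,199))]))
print("drain",drain([T((270,208))]),drain([S((280,241))]))
for v,n in((T,(341,190)),(S,(348,282))):
    c,im,_=v(n);k=contour(mask(im,*GREY),n);print("collar",fit([(c,k)],[(.046,.06)]),len(k),k.min(0),k.max(0))
for n,px,z in(("soap",(282,273),.026),("mug",(366,256),.09),("pump",(208,199),.09),("spoutfoot",(287,155),.0),("bigbowl",(179,323),.05)):print(n,plane(ct,px,z))
cv2.imwrite("pics/crop.png",cv2.resize(it[160:290,170:400,::-1],None,fx=3,fy=3,interpolation=2))
cv2.imwrite("pics/tap.png",np.hstack([cv2.resize(a,(400,400),interpolation=2) for a in(it[160:210,327:377,::-1],is_[230:300,315:385,::-1])]))
E
```

```text
bowl (array([0.45543965, 0.25566047]), np.float64(0.003232101051024103)) (array([0.45468944, 0.26202601]), np.float64(0.005352368238454587)) (array([0.45492477, 0.2563087 ]), np.float64(0.004323922446383886))
drain (array([ 0.59550714, -0.01564783]), np.float64(0.009833233450690648)) (array([ 0.58509766, -0.01253639]), np.float64(0.0010195179319119037))
collar (array([ 0.65251685, -0.23529738]), np.float64(0.0014570340922499744)) 117 [332 166] [370 204]
collar (array([ 0.64436805, -0.24276918]), np.float64(0.007804132590299063)) 138 [325 254] [369 287]
soap [[ 0.37553933 -0.00928914]]
mug [[ 0.42805958 -0.26830071]]
pump [[0.61136877 0.2171969 ]]
spoutfoot [[ 0.76439679 -0.03126402]]
bigbowl [[0.2254911  0.31632875]]
```

View pics/crop.png

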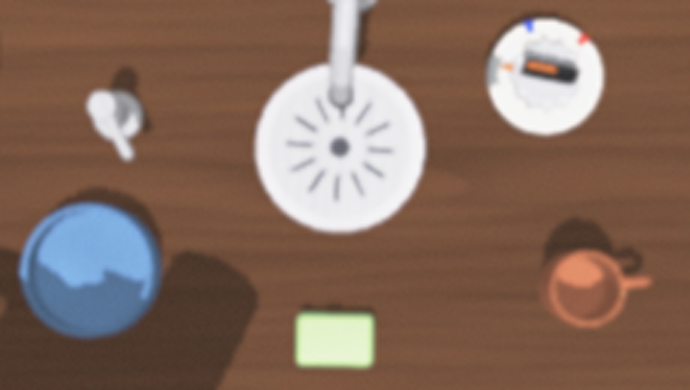

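View pics/tap.png

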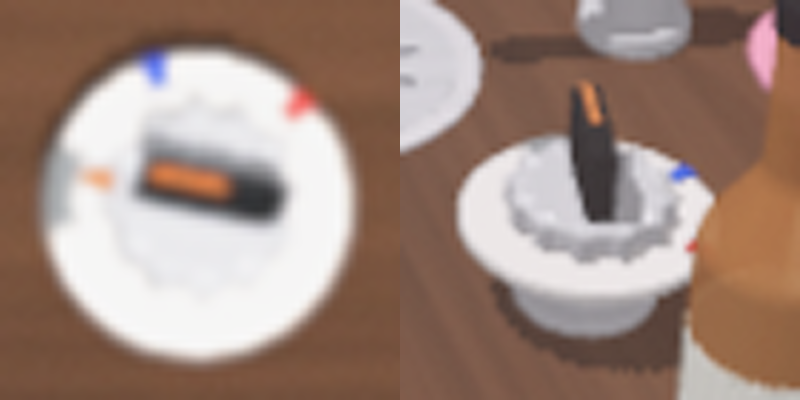

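The crop shows the small bowl at top-view (200,250), well under the plate's width, and the drain hub at (283,209). The white tap's pointer is at the left, about (339,182), and its blue mark at about (346,169), so the pointer needs roughly 1 rad clockwise. My choices are confirmed.

I'll push diagonally from the robot's left, cradling the bowl between the open fingers, since that keeps clear of the soap and the outlet.

```bash
cat >>h.py <<'E'
def delta(target,d=None):  # units of moves in the tool frame; d = wanted horizontal direction of tool x
    s=bot.sense();R=Ro.from_quat(s["eef_rot"]).as_matrix()
    print("t",round(s["time"],1),"tcp",s["eef_pos"].round(4),"shift",(R.T@(np.array(target)-s["eef_pos"])/.05).round(3))
    if d is not None:
        x=np.array([*d,0])/np.hypot(*d);G=np.c_[x,np.cross([0,0,-1],x),[0,0,-1]]
        print("turn",(Ro.from_matrix(R.T@G).as_rotvec()/(np.pi/2)).round(3))
E
python3 -m jog '[[0,0,0,0,0,0.09],[0,0,0,0,0,0.09],[0,0,0,0,0,0.09],[0,0,0,0,0,0.09],[0,0,0,0,0,0.09],[0,0,0,0,0,0.04],[0,0,0,0,0,0]]' 85
python3 - <<'E'
from h import *
ct,it=cam("top");print("hub",plane(ct,(283,209),0))
b=np.array([.455,.256]);dr=np.array([.586,-.013]);d=(dr-b)/np.linalg.norm(dr-b)
delta([*(b-.12*d),.1],-d)
E
```

```text
time: 0.9
eef_pos: [0.2039, 0.5641, 0.2501]
eef_rot: [0.53, 0.848, -0.0, 0.0]
force: [0.3, 0.6, 0.7]
grip_width: 0.997
grasp_force: 0.0
hub [[ 0.58415362 -0.01534239]]
t 0.9 tcp [0.2038 0.5641 0.2501] shift [-5.344  1.805  3.003]
turn [-0.     0.     0.002]
```

```bash
python3 -m jog '[[-0.66,0.22,0,0,0,0],[-0.66,0.22,0,0,0,0],[-0.67,0.22,0,0,0,0],[-0.67,0.22,0,0,0,0],[-0.67,0.23,0,0,0,0],[-0.67,0.23,0,0,0,0],[-0.67,0.23,0,0,0,0],[-0.67,0.23,0,0,0,0],[0,0,0.6,0,0,0],[0,0,0.6,0,0,0],[0,0,0.6,0,0,0],[0,0,0.6,0,0,0],[0,0,0.6,0,0,0],[0,0,0,0,0,0]]'
python3 - <<'E'
from h import *
v=[]
for n in("top","side"):
    c,im=cam(n);k=project(c,[.455,.256,.03])[0];v.append((c,im,k));print(n,bowl([v[-1]]))
c,im=cam("side");print(drain([(c,im,(280,241))]))
c,w=cam("wrist")
b,e=bowl([(c,w,project(c,[.455,.256,.03])[0])]);print("wrist",b,e)
cv2.imwrite("pics/w1.png",np.hstack([cv2.resize(w[:,:,::-1],(400,300)),cv2.resize(v[0][1][:,:,::-1],(400,300))]))
dr=np.array([.585,-.0135]);b=np.array([.455,.256]);d=(dr-b)/np.linalg.norm(dr-b);delta([*(b-.12*d),.03],-d)
E
```

```text
time: 2.35
eef_pos: [0.3995, 0.362, 0.0969]
eef_rot: [0.529, 0.849, -0.004, -0.001]
force: [-0.6, -0.1, -0.3]
grip_width: 0.994
grasp_force: 0.0
top (array([0.45473362, 0.25514701]), np.float64(0.004084392530662352))
side (array([0.45224389, 0.24928728]), np.float64(0.007032865376051737))
(array([ 0.58534723, -0.01281681]), np.float64(0.0010465561642467364))
wrist [0.45578603 0.25447309] 0.0015103359517019527
t 2.5 tcp [0.403  0.3646 0.1018] shift [-0.008 -0.01   1.436]
turn [ 0.002 -0.     0.004]
```

View pics/w1.png

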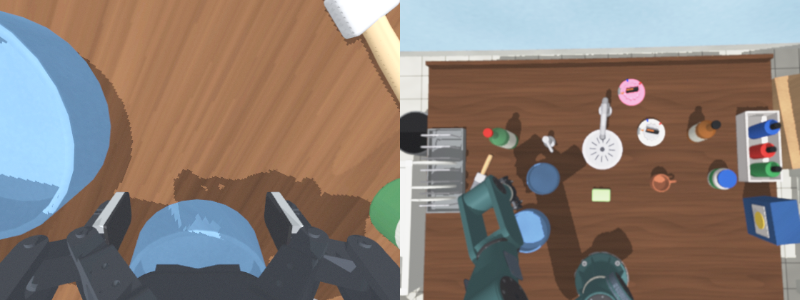

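The wrist view shows the bowl (200,235) centred between the open fingers at (115,215) and (280,215). The big bowl and brush are clear of them. Next I go down and push.

```bash
python3 -m jog '[[0,0,0.29,0,0,0],[0,0,0.29,0,0,0],[0,0,0.29,0,0,0],[0,0,0.28,0,0,0],[0,0,0.28,0,0,0],[-0.2,0,0,0,0,0],[-0.2,0,0,0,0,0],[-0.2,0,0,0,0,0],[-0.2,0,0,0,0,0],[-0.2,0,0,0,0,0],[-0.2,0,0,0,0,0],[-0.2,0,0,0,0,0],[-0.2,0,0,0,0,0],[-0.2,0,0,0,0,0],[-0.2,0,0,0,0,0],[-0.1,0,0,0,0,0],[0,0,0,0,0,0]]'
python3 - <<'E'
from h import *
s=bot.sense();R=Ro.from_quat(s["eef_rot"]).as_matrix();g=s["eef_pos"]-.069*R[:,0];g[2]=.03;print(g)
b=[]
for n in("top","wrist"):
    c,im=cam(n);print(n,bowl([(c,im,project(c,g)[0])]))
dr=np.array([.585,-.0135]);d=dr-g[:2];print(d,np.linalg.norm(d)/.05);d/=np.linalg.norm(d);delta([*(dr-.069*d),.03],-d)
E
```

```text
time: 4.25
eef_pos: [0.4486, 0.2691, 0.0292]
eef_rot: [0.53, 0.848, 0.0, 0.0]
force: [-0.0, 0.5, 2.3]
grip_width: 0.993
grasp_force: 1.4
[0.47883124 0.2070351  0.03      ]
top (array([0.47862072, 0.20800542]), np.float64(0.0047183176627701474))
wrist (array([0.47900895, 0.20762144]), np.float64(0.008006776420606668))
[ 0.10616876 -0.2205351 ] 4.895203205985592
t 4.3 tcp [0.4485 0.2692 0.029 ] shift [-4.899 -0.018 -0.018]
turn [0.    0.    0.003]
```

```bash
python3 -m jog '[[-0.22,0,0,0,0,0],[-0.22,0,0,0,0,0],[-0.22,0,0,0,0,0],[-0.22,0,0,0,0,0],[-0.22,0,0,0,0,0],[-0.22,0,0,0,0,0],[-0.22,0,0,0,0,0],[-0.22,0,0,0,0,0],[-0.22,0,0,0,0,0],[-0.22,0,0,0,0,0],[-0.22,0,0,0,0,0],[-0.22,0,0,0,0,0],[-0.22,0,0,0,0,0],[-0.22,0,0,0,0,0],[-0.22,0,0,0,0,0],[-0.22,0,0,0,0,0],[-0.22,0,0,0,0,0],[-0.22,0,0,0,0,0],[0,0,0,0,0,0]]'
python3 - <<'E'
from h import *
s=bot.sense();R=Ro.from_quat(s["eef_rot"]).as_matrix();g=s["eef_pos"]-.069*R[:,0];g[2]=.03;print(g)
for n in("top","side"):
    c,im=cam(n);print(n,bowl([(c,im,project(c,g)[0])]))
    k=project(c,g)[0].astype(int)
    cv2.imwrite(f"pics/{n}2.png",cv2.resize(im[k[1]-70:k[1]+70,k[0]-70:k[0]+70,::-1],(400,400)))
cv2.imwrite("pics/p2.png",np.hstack([cv2.imread("pics/top2.png"),cv2.imread("pics/side2.png")]))
dr=np.array([.585,-.0135]);d=dr-g[:2];print(d);delta([*(dr+.069*R[:2,0]),.03])
E
```

```text
time: 6.25
eef_pos: [0.5345, 0.0909, 0.0287]
eef_rot: [0.53, 0.848, -0.0, -0.0]
force: [-0.8, -0.4, -0.3]
grip_width: 0.993
grasp_force: 0.8
[0.56470736 0.02890688 0.03      ]
top (array([0.56246647, 0.03518527]), np.float64(0.004709603600459231))
side (array([0.56408242, 0.03935296]), np.float64(0.005453330922165437))
[ 0.02029264 -0.04240688]
t 6.3 tcp [0.5345 0.0912 0.0286] shift [-0.945 -0.01  -0.028]
```

View pics/p2.png

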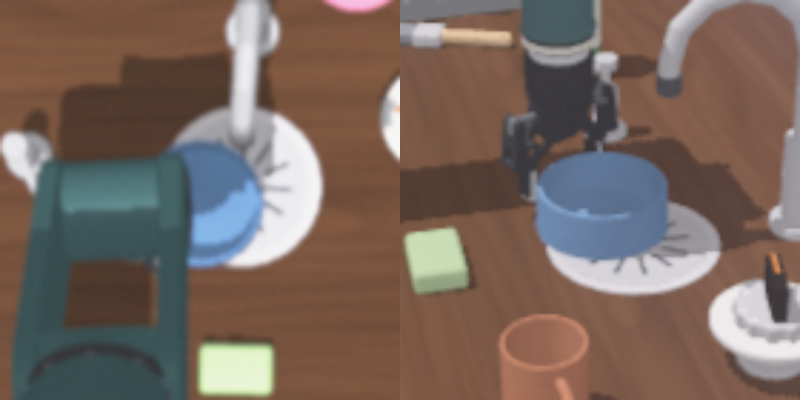

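The bowl (crop 205,205) is partly on the plate and flat, and the wrist is clear of the outlet. I'll finish the push slowly.

```bash
python3 -m jog '[[-0.13,0,0,0,0,0],[-0.13,0,0,0,0,0],[-0.13,0,0,0,0,0],[-0.13,0,0,0,0,0],[-0.13,0,0,0,0,0],[-0.12,0,0,0,0,0],[-0.1,0,0,0,0,0],[-0.06,0,0,0,0,0],[0,0,0,0,0,0]]'
python3 -m jog '[[0.2,0,0,0,0,0],[0.4,0,0,0,0,0],[0.6,0,0,0,0,0],[0.6,0,0,0,0,0],[0.6,0,0,0,0,0],[0.6,0,0,0,0,0],[0,0,-0.7,0,0,0],[0,0,-0.7,0,0,0],[0,0,-0.7,0,0,0],[0,0,-0.7,0,0,0],[0,0,-0.7,0,0,0],[0,0,-0.7,0,0,0],[0,0,0,0,0,0]]'
python3 - <<'E'
from h import *
g=np.array([.585,-.0135,.03]);A=[]
for n in("top","side"):
    c,im=cam(n);k=project(c,g)[0];print(n,bowl([(c,im,k)]))
    # steel margins: foot silhouette vs drain
    m=contour(mask(im,*BLUE),k);print(m.min(0),m.max(0))
    o=g*[1,1,0]+np.array([[.092,0,0],[-.092,0,0],[0,.092,0],[0,-.092,0]]);print(project(c,o).round(1).tolist())
    k=k.astype(int);A.append(cv2.resize(im[k[1]-40:k[1]+40,k[0]-40:k[0]+40,::-1],(400,400),interpolation=2))
cv2.imwrite("pics/p3.png",np.hstack(A));delta([0,0,0])
E
```

```text
time: 7.25
eef_pos: [0.5543, 0.0503, 0.0285]
eef_rot: [0.53, 0.848, -0.0, -0.001]
force: [-2.5, 3.7, 1.2]
grip_width: 0.997
grasp_force: 2.4
time: 8.55
eef_pos: [0.4926, 0.1857, 0.2438]
eef_rot: [0.529, 0.848, 0.003, 0.004]
force: [1.4, -0.1, 0.8]
grip_width: 0.993
grasp_force: 0.0
top (array([ 0.5800471 , -0.00985232]), np.float64(0.0065319806184322565))
[261 188] [302 229]
[[282.0, 181.1], [282.8, 236.6], [254.6, 209.2], [310.3, 208.3]]
side (array([ 0.58199794, -0.00193759]), np.float64(0.005481629373434729))
[275 215] [319 252]
[[326.8, 236.2], [268.8, 245.5], [289.9, 225.5], [307.5, 257.8]]
t 8.7 tcp [0.4899 0.185  0.2396] shift [  0.986 -10.439   4.765]
```

View pics/p3.png

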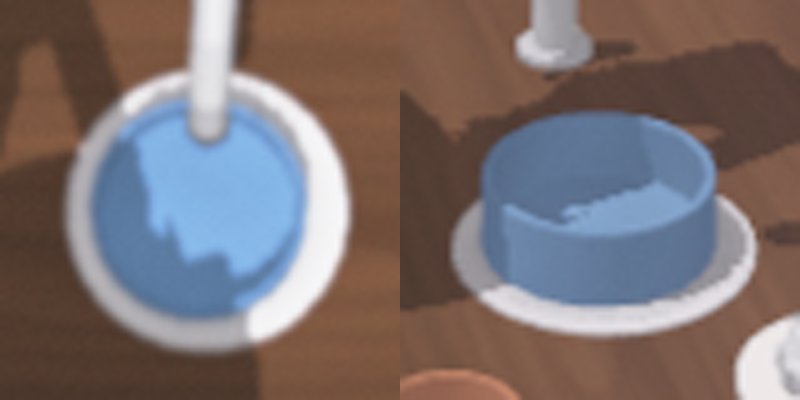

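The bowl is on the plate with steel all round. Its centre (top crop 199,208) is about 4 mm short of the plate's (207,211), along the push line. I'll retrace the path and nudge it 3.5 mm further.

```bash
python3 -m jog '[[0,0,0.7,0,0,0],[0,0,0.7,0,0,0],[0,0,0.7,0,0,0],[0,0,0.7,0,0,0],[0,0,0.7,0,0,0],[0,0,0.7,0,0,0],[0,0,0,0,0,0],[-0.6,0,0,0,0,0],[-0.6,0,0,0,0,0],[-0.6,0,0,0,0,0],[-0.6,0,0,0,0,0],[-0.3,0,0,0,0,0],[-0.2,0,0,0,0,0],[-0.05,0,0,0,0,0],[-0.05,0,0,0,0,0],[-0.05,0,0,0,0,0],[-0.04,0,0,0,0,0],[0,0,0,0,0,0],[0,0,0,0,0,0]]'
python3 -m jog '[[0.2,0,0,0,0,0],[0.4,0,0,0,0,0],[0.6,0,0,0,0,0],[0.6,0,0,0,0,0],[0.6,0,0,0,0,0],[0.6,0,0,0,0,0],[0,0,-0.7,0,0,0],[0,0,-0.7,0,0,0],[0,0,-0.7,0,0,0],[0,0,-0.7,0,0,0],[0,0,-0.7,0,0,0],[0,0,-0.7,0,0,0],[0,0,0,0,0,0]]'
python3 - <<'E'
from h import *
g=np.array([.585,-.0135,.03])
for n in("top","side"):
    c,im=cam(n);k=project(c,g)[0];print(n,bowl([(c,im,k)]))
    m=contour(mask(im,*BLUE),k);print(m.min(0),m.max(0))
c,im=cam("top");s=lambda z,k:plane(c,k,z)[0]
# tap marks
x0,y0=327,160;sub=im[y0:210,x0:377]
ctr=np.array([.6525,-.2353])
for nm,lo,hi,z in(("blue",(112,90,60),(130,255,255),.047),("orange",(5,100,100),(18,255,255),.053)):
    nl,lab,st,ce=cv2.connectedComponentsWithStats(mask(sub,lo,hi))
    for i in range(1,nl):
        p=s(z,ce[i]+[x0,y0]);r=p-ctr;print(nm,st[i,4],ce[i],p.round(4),np.hypot(*r).round(4),np.arctan2(r[1],r[0]).round(3))
E
```

```text
time: 10.55
eef_pos: [0.5554, 0.0477, 0.0287]
eef_rot: [0.529, 0.848, -0.0, -0.002]
force: [-2.1, 5.1, 2.8]
grip_width: 0.997
grasp_force: 3.1
time: 11.85
eef_pos: [0.4939, 0.1821, 0.2436]
eef_rot: [0.529, 0.848, 0.003, 0.003]
force: [0.7, 0.9, 0.1]
grip_width: 0.995
grasp_force: 0.0
top (array([ 0.58091168, -0.01301665]), np.float64(0.0066298682970228895))
[262 188] [302 229]
side (array([ 0.58505776, -0.00498912]), np.float64(0.005105077323896892))
[276 216] [320 252]
blue 7 [18.57142857  7.28571429] [ 0.7114 -0.2183] 0.0613 0.281
orange 1168 [24.91523973 23.88184932] [ 0.6566 -0.2364] 0.0043 -0.26
orange 34 [23.38235294 22.26470588] [ 0.6619 -0.2317] 0.0101 0.369
orange 1 [12. 22.] [ 0.6634 -0.1955] 0.0412 1.304
```

The nudge moved it about 3 mm, so the bowl is centred. Now I go around the spout on the near side to a place above the tap.

```bash
python3 -m jog '[[0,0,0,0,0,0.09],[0,0,0,0,0,0.09],[0,0,0,0,0,0.09],[0,0,0,0,0,0.09],[0,0,0,0,0,0.09],[0,0,0,0,0,0.04],[0,0,0,0,0,0]]'
python3 - <<'E'
from h import *
a=np.radians(72);d=[np.cos(a),np.sin(a)]
delta([.46,-.16,.24],d);delta([.652,-.236,.24],d)
E
```

```text
time: 12.7
eef_pos: [0.4901, 0.1804, 0.2369]
eef_rot: [0.809, 0.587, -0.002, -0.001]
force: [0.6, -0.4, 0.3]
grip_width: 0.994
grasp_force: 0.0
t 12.7 tcp [0.4901 0.1804 0.2369] shift [-6.66   1.541 -0.053]
turn [-0.002  0.001 -0.001]
t 12.7 tcp [0.4901 0.1804 0.2369] shift [-6.913  5.663 -0.065]
turn [-0.002  0.001 -0.001]
```

```bash
python3 -m jog '[[-0.6,0.14,0,0,0,0],[-0.6,0.14,0,0,0,0],[-0.6,0.14,0,0,0,0],[-0.6,0.14,0,0,0,0],[-0.6,0.14,0,0,0,0],[-0.6,0.14,0,0,0,0],[-0.6,0.14,0,0,0,0],[-0.6,0.14,0,0,0,0],[-0.6,0.14,0,0,0,0],[-0.6,0.14,0,0,0,0],[-0.6,0.14,0,0,0,0],[-0.05,0.59,0,0,0,0],[-0.05,0.59,0,0,0,0],[-0.05,0.59,0,0,0,0],[-0.05,0.59,0,0,0,0],[-0.05,0.59,0,0,0,0],[-0.05,0.59,0,0,0,0],[0,0.59,0,0,0,0],[0,0,0,0,0,0],[0,0,0,0,0,0]]'
cat >tap.py <<'E'
from h import *
import sys
c,im=cam("wrist");s=bot.sense()
k=contour(mask(im,(0,0,130),(179,60,255)),project(c,[.652,-.27,.046])[0])
ctr,e=fit([(c,k)],[(.046,.06)]);print("collar",ctr.round(4),e.round(4),len(k))
for nm,lo,hi,z,R in(("blue",(112,90,60),(130,255,255),.047,.0545),("orange",(3,100,120),(20,255,255),.053,.047)):
    n,lab,st,ce=cv2.connectedComponentsWithStats(mask(im,lo,hi))
    for i in range(1,n):
        p=plane(c,ce[i],z)[0];r=p-ctr
        if st[i,4]>15 and np.hypot(*r)<.075:print(nm,st[i,4],ce[i].round(1),p.round(4),"r",np.hypot(*r).round(4),"ang",np.degrees(np.arctan2(r[1],r[0])).round(1))
cv2.imwrite(sys.argv[1],im[:,:,::-1])
x=Ro.from_quat(s["eef_rot"]).as_matrix()[:,0];print("tool x ang",np.degrees(np.arctan2(x[1],x[0])).round(1));delta([*ctr,.086])
E
python3 tap.py pics/w4.png
```

```text
time: 14.7
eef_pos: [0.6534, -0.2349, 0.2369]
eef_rot: [0.809, 0.588, -0.001, -0.001]
force: [-0.4, -0.5, -0.1]
grip_width: 0.997
grasp_force: 0.0
collar [ 0.6533 -0.2343] 0.0006 374
blue 87 [325.5 156.9] [ 0.7072 -0.2185] r 0.0561 ang 16.3
orange 93743 [228.1 231.4] [ 0.5927 -0.2598] r 0.0658 ang -157.2
orange 79 [274.  147.7] [ 0.6631 -0.1944] r 0.0411 ang 76.2
orange 179 [276.6 189.4] [ 0.653  -0.2333] r 0.001 ang 110.1
tool x ang 72.0
t 14.8 tcp [ 0.6528 -0.2347  0.2373] shift [0.01  0.017 3.027]
```

View pics/w4.png

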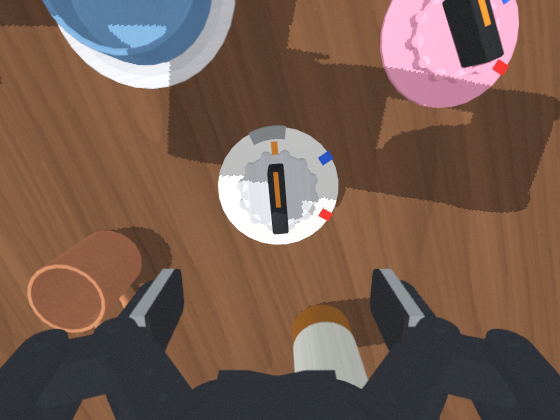

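The view shows the tap at (278,185). The pointer (274,148) is at 76.2° and the blue mark (325,157) at 16.3°, so it needs 59.9° clockwise. The pink decoy is well away at (450,45). I align with the bar, go down and pinch it.

```bash
python3 -m jog '[[0.01,0.015,0.3,0,0,-0.047],[0,0,0.5,0,0,0],[0,0,0.5,0,0,0],[0,0,0.5,0,0,0],[0,0,0.5,0,0,0],[0,0,0.4,0,0,0],[0,0,0.3,0,0,0],[0,0,0,0,0,0],[0,0,0,0,0,0]]' 50
python3 -m jog '[[0,0,0,0,0,0],[0,0,0,0,0,0],[0,0,0,0,0,0],[0,0,0,0,0,0],[0,0,0,0,0,0],[0,0,0,0,0,0],[0,0,0,0,0,0],[0,0,0,0,0,0]]' 0
```

```text
time: 15.65
eef_pos: [0.6546, -0.2351, 0.0892]
eef_rot: [0.787, 0.617, -0.0, -0.0]
force: [0.4, 0.6, 1.0]
grip_width: 0.587
grasp_force: 0.0
time: 16.45
eef_pos: [0.6543, -0.2351, 0.0903]
eef_rot: [0.787, 0.617, -0.0, -0.0]
force: [-4.4, 0.9, 7.1]
grip_width: 0.152
grasp_force: 59.9
```

```bash
python3 -m jog '[[0,0,0,0,0,0.045],[0,0,0,0,0,0.045],[0,0,0,0,0,0.045],[0,0,0,0,0,0.045],[0,0,0,0,0,0.045],[0,0,0,0,0,0.045],[0,0,0,0,0,0.045],[0,0,0,0,0,0.045],[0,0,0,0,0,0.045],[0,0,0,0,0,0.045],[0,0,0,0,0,0.045],[0,0,0,0,0,0.045],[0,0,0,0,0,0.045],[0,0,0,0,0,0.045],[0,0,0,0,0,0.035],[0,0,0,0,0,0],[0,0,0,0,0,0]]'
python3 -m jog '[[0,0,0,0,0,0],[0,0,0,0,0,0],[0,0,0,0,0,0],[0,0,0,0,0,0],[0,0,-0.3,0,0,0],[0,0,-0.6,0,0,0],[0,0,-0.7,0,0,0],[0,0,-0.7,0,0,0],[0,0,-0.7,0,0,0],[0,0,0,0,0,0],[0,0,0,0,0,0]]' 50
python3 tap.py pics/w5.png
```

```text
time: 18.15
eef_pos: [0.654, -0.2348, 0.0903]
eef_rot: [0.99, 0.142, -0.001, -0.0]
force: [-5.7, 1.2, 8.7]
grip_width: 0.148
grasp_force: 60.0
time: 19.25
eef_pos: [0.6555, -0.2355, 0.241]
eef_rot: [0.99, 0.142, 0.001, 0.001]
force: [-0.9, -1.2, -1.1]
grip_width: 0.586
grasp_force: 0.0
collar [ 0.6532 -0.234 ] 0.0006 372
orange 85 [265.5 122.8] [ 0.7142 -0.2078] r 0.0663 ang 23.2
orange 77 [274.5 149.1] [ 0.6933 -0.2227] r 0.0416 ang 15.8
orange 194 [274.7 189.4] [ 0.6555 -0.2338] r 0.0023 ang 4.9
tool x ang 16.3
t 19.3 tcp [ 0.6546 -0.235   0.2392] shift [-0.021 -0.029  3.065]
```

```bash
python3 - <<'E'
from h import *
w=cv2.imread("pics/w5.png");c,im=cam("top")
cv2.imwrite("pics/p6.png",np.hstack([cv2.resize(w[100:260,195:355],(400,400),interpolation=2),cv2.resize(im[140:290,210:360,::-1],(400,400),interpolation=2)]))
E
```

```text
(no output)
```

View pics/p6.png

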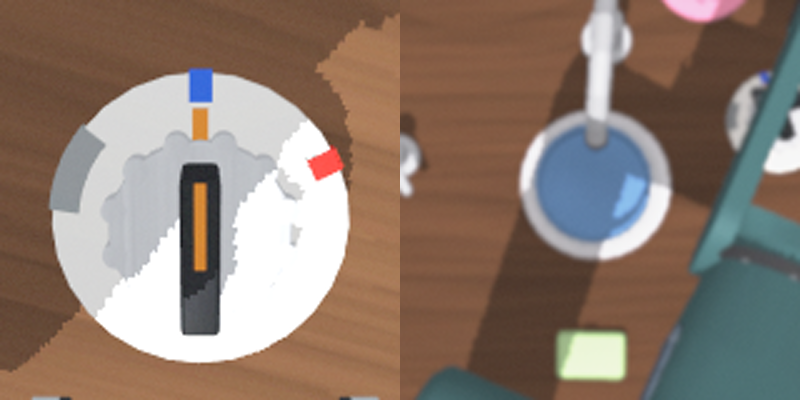

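The pointer (crop 200,124) lines up with the blue mark (200,86). The bowl is centred on the plate at (597,183) with steel showing all round. The gripper is open and clear, so I'm handing in.

```bash
python3 -c "
from rig import sign_off
print(sign_off())"
```

```text
the job is handed in; nothing more can be done
None
```

The job is handed in: the small blue bowl stands centred on the drain plate with steel showing all round, the tap pointer is on the blue mark, and the gripper is open and touching nothing.

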